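# Set a ratchet glass stand three clicks up and stand the tumbler on it

### The arm

A 6-joint arm with a two-finger parallel gripper is mounted at the origin on the work surface. World frame = base frame: x ahead of the robot, y to its left, z up, the work surface at z = 0. Lengths are in m, angles in degrees, forces in N, time in s.
With the tool pointing down it reaches from about 0.4 to 0.825 m from the base axis. Payload 7 kg.
Tool frame: the origin (TCP) lies midway between the tips of the shut fingers; the grasp point (between the pads) lies 19 mm behind it; z points along the fingers, y is the line along which they close (so a half turn about z gives the same grasp; the last joint's range is limited). The gripper opens to 88 mm and grips with 3 to 60 N. Pads are 19 mm wide; open, the fingers measure 130 mm over their backs; the gripper's body (78 mm by 193 mm) begins 47 mm behind the grasp point.
Start: joints at [16.507, 20.546, 0.682, 0, -70.136, -16.507], TCP at [0.675, -0, 0.227] pointing down, gripper open.
Joint ranges: [-176.03, 176.03], [-82.01, 121.73], [-58.28, 71.71], [-173.87, 95.51], [-174.79, -0.11], [-173.66, 173.66]. Speed limits (degrees/s): [136.94, 136.94, 172.46, 180, 180, 180].

### API

Orientations are given as [roll, pitch, yaw] about the fixed x, y, z axes, in that order (R = Rz(yaw) Ry(pitch) Rx(roll)).
In Python, from station import manip, capture, job_done gives the robot as it stands. The module is installed in compiled form; this text tells all that it offers.
- The arm moves only by the shell command python3 -m handwheel 'ROWS'. ROWS is JSON, a list of rows, each a list of 3 entries, a list of its own where there are three numbers: the shift along the world's x, y, z in mm, then the turn about the world's z in rad, then the finger opening in mm, from 0 to 87.6. In form: [[[x, y, z], twist, fingers], ...]. A call has exactly 5 rows; each row is the pose to reach, as a shift and turn from the pose commanded when the call began; what a row does not reach only later rows make up. A row lasts 1/8 s, in which the tool goes at most 62.5 mm and 10.7 degrees, less where a joint would pass 70% of its speed; a pose out of reach is approached as far as the arm can. A call with a gripper value outside its range is refused whole. The fingers move at their own pace and stop on an object; the grip force is fixed at half the most. Time passes only in rows, so rows that repeat a pose let the fingers close, or fill a call up. It gives the time, the measured TCP pose, the force, the opening and the grip force at its end, in the units of the state.
- manip.observe(): the state, without advancing time (a new reading comes with each control period).
- capture(name): name is "scene" or "side" or "wrist"; returns a dict with "img" (400x640x3 uint8, red, green, blue), "mtx" (3x3 intrinsics, pixels), "cam_to_world" (4x4, takes a point from camera to world coordinates). Camera axes: x right, y up, looking along -z (the intrinsics and any distortion apply to the point x, -y, -z); pixel columns grow to the right and rows downward; lengths in m; the calibration is good to about 2 mm. The wrist camera is an equidistant fisheye: a pixel r from the principal point sees the ray r / f radians off the axis. A picture is of the moment at which its call begins. There is no depth.
- job_done(): hands the job in; it is judged then, once.
The state is a dict: "time": time; "q": joint angles; "qd": joint speeds; "joint_efforts": joint torques, N m; "ee_pos": TCP position; "ee_rot": TCP orientation; "contact_force": force on the tool from outside, world axes, zero at the start; "moment": the same for the moment, N m; "gripper_width": finger opening in m; "gripper_force": force on a finger pad.
Only numpy, scipy, OpenCV 4.12 (cv2) and the standard library are available. Lean on these libraries where they do the work, as an engineer would, in place of code of your own. Each camera call takes 0.05 s, during which the arm holds its last target. There are 200 camera calls.

### The job

Lift the black pad of the ratchet stand until its catch has clicked exactly three times, let it down gently until the catch carries it, without pressing down on the catch, and let go. Then stand the upturned glass tumbler upright as it is, centred on the raised pad, without knocking or dropping it. The catch cannot be released, so a fourth click spoils the job; leave everything else where it is.

Things in the scene. Friction and masses are not known exactly. Their poses are not given: they have to be found in the camera images.
- pad (a point): centre (half-way up) of the round black pad on top of the ratchet stand: diameter 60 mm, 22 mm thick, top face 11 mm above this point, brass line round its rim. Taken by its rim from above, in any yaw; it cannot turn. At the start it is all the way down: this point 151 mm above the bench, the pad's underside 20 mm above the housing
- stand: the stand's fixed part: blue housing, diameter 64 mm, top 120 mm above the bench, on a base plate 130 mm square; origin under its centre. Hidden inside is a sprung catch; its height differs from stand to stand, so the first click comes after 10 to 37 mm of lift, not known beforehand; later ones 10 mm apart. The catch gives 1 mm per 10 N, bears 18 N at most (do not press on it), has no release
- column: the sliding steel column (16 mm) with the pad and six teeth; origin 151 mm below the pad's centre, z up; 0.25 to 0.45 kg, can rise 95 mm. Before each click the pull grows over some 7 mm of lift by 5 to 14 N above the bare weight, then falls back at once: that fall is the click; 1 mm more and the catch is fully in. Then 2 to 3 mm of free lift. Let down, it sinks as far as it was lifted past the click, onto the catch
- tumbler_mid (a point): centre (half-way up) of the clear upturned glass tumbler with two pink rings: 76 mm high, diameter 46 mm at the foot, 42 mm near the top, 44 mm at this point, 0.16 kg; it stands on the bench on its foot, z axis up. The foot is 38 mm below this point
- tumbler: the same tumbler; origin at the centre of its foot, z up
- frit_jar_mid (a point): bystander: centre of an amber glass jar with black lid, diameter 52 mm, 75 mm high, on the bench
- optic_mould_mid (a point): bystander: centre of a round brass mould, diameter 60 mm, 60 mm high, on the bench
- wrench: bystander: steel wrench lying on the bench
- cork_pad_mid (a point): bystander: centre of a cork slab 100 x 75 x 18 mm lying on the bench
- paddle: bystander: paddle with a handle lying on the bench
- wood_block_mid (a point): bystander: centre of a round dark wooden block, diameter 72 mm, 50 mm high, on the bench
- torch: fixed bench torch, unlit, on a post: origin at the centre of its foot (80 mm square), brass body up to 255 mm above the bench, leaning up to 60 mm from the post
There are look-alikes about, which are no part of the job. What is shaped like the tumbler but turquoise is not meant.

How it is judged:
By the outcome, as a careful person would: the job done as asked, in the order asked, and still so for the second after the job is handed in, with the robot touching nothing.
It also fails if it takes over 72 s, if anything falls off the work surface, if the arm or the gripper's body presses on something with over 40 N, if the wrist force passes 120 N, or if a joint passes its speed limit or range.

## Working session

There is one attempt and no reset: what is moved stays moved. The work goes in short steps, Python scripts to look and compute and a shell command to move; the robot and the scene stay as the last step left them, time stands still between calls to the robot, and variables do not carry over. Pictures are saved under pics/ and viewed, at most 10 in all, crops included, and the job is handed in when it is done.

```bash
mkdir -p pics; cat > h.py <<'E'
import numpy as np, cv2
from station import manip, capture, job_done
def ray(c,u,v,fish=False):
    K=c["mtx"];x=(u-K[0][2])/K[0][0];y=(v-K[1][2])/K[1][1]
    if fish:
        r=np.hypot(x,y);s=np.sin(r)/max(r,1e-9);d=np.array([x*s,-y*s,-np.cos(r)])
    else: d=np.array([x,-y,-1.])
    T=np.array(c["cam_to_world"]);return T[:3,3],T[:3,:3]@(d/np.linalg.norm(d))
def onz(c,u,v,z,fish=False):
    o,d=ray(c,u,v,fish);return o+d*(z-o[2])/d[2]
def cross(r1,r2):
    A=0;b=0
    for o,d in(r1,r2):
        P=np.eye(3)-np.outer(d,d);A=A+P;b=b+P@o
    return np.linalg.solve(A,b)
def proj(c,p):
    T=np.linalg.inv(np.array(c["cam_to_world"]));q=T[:3,:3]@np.array(p)+T[:3,3];K=c["mtx"]
    return K[0][0]*q[0]/-q[2]+K[0][2],K[1][1]*-q[1]/-q[2]+K[1][2]
E
python3 - <<'E'
from h import *
import pickle
cs={n:capture(n) for n in("scene","side","wrist")}
pickle.dump(cs,open("c0.pkl","wb"))
for n,c in cs.items():
    cv2.imwrite(f"pics/{n}0.png",c["img"][:,:,::-1]); print(n,[k for k in c],np.round(c["mtx"],1).tolist(),np.round(c["cam_to_world"],3).tolist())
s=manip.observe();print({k:np.round(v,3).tolist() for k,v in s.items()})
E
```

```text
scene ['img', 'mtx', 'cam_to_world'] [[490.5, 0.0, 322.2], [0.0, 490.5, 198.9], [0.0, 0.0, 1.0]] [[-0.632, -0.576, 0.519, 1.338], [0.775, -0.464, 0.429, 0.62], [-0.006, 0.673, 0.74, 1.205], [0.0, 0.0, 0.0, 1.0]]
side ['img', 'mtx', 'cam_to_world'] [[426.0, 0.0, 326.2], [0.0, 426.0, 199.7], [0.0, 0.0, 1.0]] [[0.993, 0.097, -0.063, 0.471], [-0.114, 0.746, -0.656, -0.942], [-0.016, 0.659, 0.752, 1.177], [0.0, 0.0, 0.0, 1.0]]
wrist ['img', 'mtx', 'cam_to_world'] [[309.7, 0.0, 320.9], [0.0, 309.7, 201.1], [0.0, 0.0, 1.0]] [[-1.0, -0.001, 0.0, 0.674], [0.001, -0.961, -0.277, -0.075], [0.001, -0.277, 0.961, 0.384], [0.0, 0.0, 0.0, 1.0]]
{'time': 0.15, 'q': [16.508, 20.581, 0.646, -0.014, -70.134, -16.506], 'qd': [0.023, -0.053, 0.105, 0.127, 0.031, -0.071], 'joint_efforts': [0.0, -58.327, 29.329, 7.001, 0.009, -0.0], 'ee_pos': [0.675, -0.0, 0.226], 'ee_rot': [179.93, -0.007, -90.003], 'contact_force': [-0.289, -0.254, -0.277], 'moment': [0.028, -0.02, 0.018], 'gripper_force': 0.0, 'gripper_width': 0.088}
```

View pics/scene0.png

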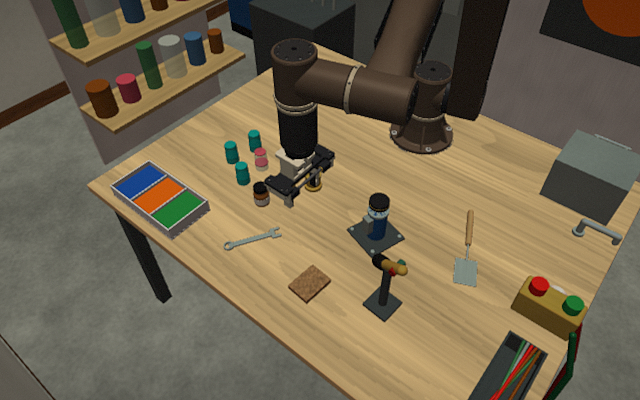

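View pics/side0.png

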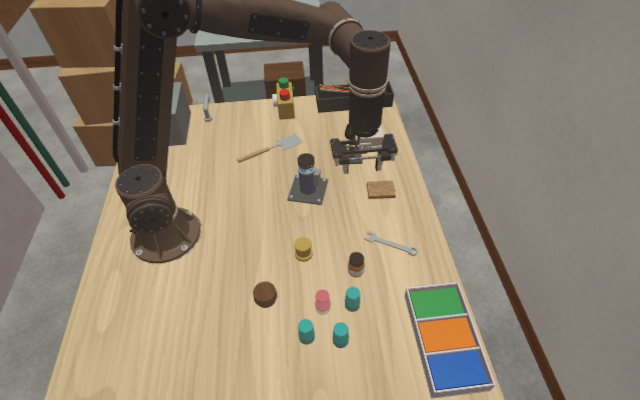

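Scene view: black pad at (379,199), tumbler with pink rings at (261,158), three turquoise look-alikes near it, torch at (383,300). Side view: pad at (306,160), tumbler at (322,300), turquoise ones at (353,298), (306,331) and (341,334). Next, closer crops.

```bash
python3 - <<'E'
from h import *
import pickle
cs=pickle.load(open("c0.pkl","rb"))
def crop(n,u,v,w=34,s=4):
    i=cs[n]["img"][v-w:v+w,u-w:u+w,::-1];return cv2.resize(i,(290,290),interpolation=cv2.INTER_CUBIC)
a=np.vstack([np.hstack([crop("scene",379,215),crop("side",306,175)]),np.hstack([crop("scene",261,158),crop("side",322,300)])])
cv2.imwrite("pics/crops.png",a)
for n in("scene","side"):
    h=cv2.cvtColor(cs[n]["img"],cv2.COLOR_RGB2HSV)
    m=(((h[...,0]>165)|(h[...,0]<4))&(h[...,1]>70)&(h[...,2]>90)).astype(np.uint8)
    N,l,st,ce=cv2.connectedComponentsWithStats(m)
    print(n,[(st[k].tolist(),ce[k].round(1).tolist()) for k in range(1,N) if st[k][4]>15])
# ballpark
print("tumbler",cross(ray(cs["scene"],261,158),ray(cs["side"],322,300)))
print("pad",cross(ray(cs["scene"],379,199),ray(cs["side"],306,160)))
for nm,a,b in(("turqA",(254,140),(306,331)),("turqB",(232,152),(341,334)),("turqC",(242,173),(353,298)),("torchfoot",(382,303),(382,303))):
    print(nm,onz(cs["scene"],*a,.04 if 't'==nm[0] and nm[1]=='u' else 0), onz(cs["side"],*b,.04))
E
```

```text
scene [([115, 73, 20, 12, 185], [124.7, 78.4]), ([254, 147, 12, 9, 77], [259.4, 151.3]), ([255, 158, 13, 9, 94], [260.8, 161.8]), ([531, 277, 18, 14, 193], [539.7, 283.5]), ([489, 345, 45, 55, 246], [512.2, 373.2])]
side [([280, 90, 9, 8, 49], [284.2, 92.9]), ([315, 290, 15, 21, 254], [322.2, 300.2])]
tumbler [ 0.50894191 -0.33941794  0.04383004]
pad [0.50583063 0.14069294 0.15896146]
turqA [ 0.4526024  -0.42834258  0.04      ] [ 0.45495271 -0.42739549  0.04      ]
turqB [ 0.54718354 -0.44362375  0.04      ] [ 0.55091901 -0.44796349  0.04      ]
turqC [ 0.59925249 -0.34075     0.04      ] [ 0.60122261 -0.34262982  0.04      ]
torchfoot [0.69198966 0.29859146 0.        ] [ 0.68271457 -0.36902865  0.04      ]
```

View pics/crops.png

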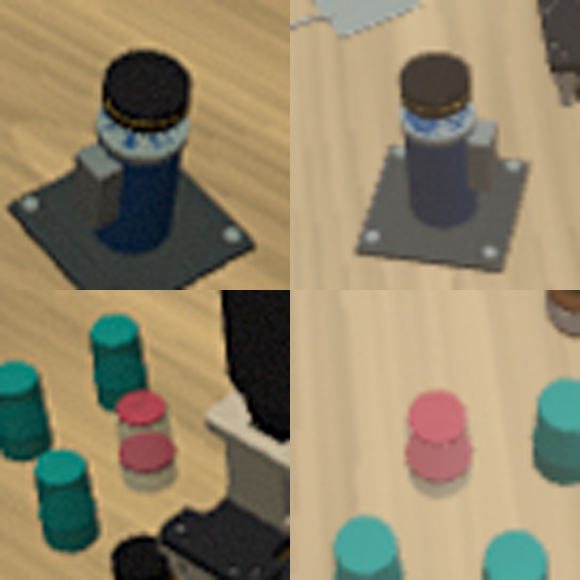

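Crops: pad top face centre at scene ≈(379.2,200.5) and side ≈(306,159). Tumbler top face centre at scene ≈(260.5,151.7) and side ≈(322.5,295.5). The gripper's x-axis closing line is clear at the pad.

```bash
python3 - <<'E'
from h import *
import pickle
cs=pickle.load(open("c0.pkl","rb"))
for nm,a,b,z in(("pad",(379.2,200.5),(306,159),.162),("tum",(260.5,151.7),(322.5,295.5),.076)):
    print(nm,onz(cs["scene"],*a,z).round(4),onz(cs["side"],*b,z).round(4),cross(ray(cs["scene"],*a),ray(cs["side"],*b)).round(4))
# pad mask ellipse silhouettes
E
python3 -m handwheel '[[[-40,30,5],0,87.6],[[-80,65,10],0,87.6],[[-120,100,10],0,87.6],[[-150,125,10],0,87.6],[[-169,141,10],0,87.6]]'
python3 - <<'E'
from h import *
c=capture("wrist");cv2.imwrite("pics/w1.png",c["img"][:,:,::-1])
import pickle;pickle.dump(c,open("w1.pkl","wb"));s=manip.observe();print(s["ee_pos"],s["ee_rot"],s["contact_force"])
E
```

```text
pad [0.5089 0.1466 0.162 ] [0.5087 0.1395 0.162 ] [0.5077 0.1447 0.1584]
tum [ 0.5095 -0.3359  0.076 ] [ 0.5115 -0.343   0.076 ] [ 0.5095 -0.3396  0.0725]
time: 0.78
ee_pos: [0.5045, 0.1419, 0.2367]
ee_rot: [-180.0, 0.0, -89.9]
contact_force: [0.5, 0.6, 0.5]
gripper_width: 0.0875
gripper_force: 0.0
[0.50320188 0.14274798 0.23679534] [ 1.79988314e+02  6.48636605e-02 -8.99390969e+01] [-2.17200039 -0.23406997 -1.16290276]
```

View pics/w1.png

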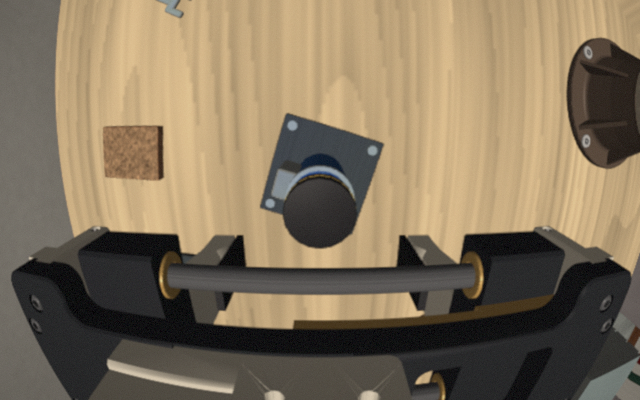

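Wrist view: the pad's top disc is centred at about (319.5,212), between the fingers. I'll fit it by mask.

```bash
python3 - <<'E'
from h import *
import pickle
c=pickle.load(open("w1.pkl","rb"))
g=c["img"].max(2)
m=((g<75)).astype(np.uint8);m[:170]=0;m[252:]=0;m[:,:255]=0;m[:,385:]=0
ys,xs=np.nonzero(m);print(xs.min(),xs.max(),ys.min(),ys.max())
for r in range(176,252,6):
    x=np.nonzero(m[r])[0]; print(r,x.min() if len(x) else None,x.max() if len(x) else None)
# predicted rim of circle at z=.162 for the estimated centre: four extreme rays
for u,v in((283,212),(356,212),(319.5,247.5)): print(onz(c,u,v,.162,True).round(4))
print(c["img"][240:254,319].tolist())
E
```

```text
261 373 170 247
176 269 371
182 272 369
188 266 366
194 265 364
200 263 362
206 261 360
212 281 358
218 284 356
224 285 354
230 289 351
236 293 346
242 300 338
248 None None
[0.5341 0.1435 0.162 ]
[0.4761 0.1435 0.162 ]
[0.5051 0.1743 0.162 ]
[[42, 41, 39], [42, 43, 41], [42, 39, 40], [40, 41, 40], [41, 38, 37], [39, 39, 38], [37, 37, 37], [60, 51, 45], [131, 114, 87], [196, 169, 128], [210, 182, 135], [208, 178, 135], [206, 178, 134], [204, 176, 132]]
```

```bash
python3 -m handwheel '[[[-1,3,-20],0,87.6],[[-1,3,-45],0,87.6],[[-1,3,-70],0,87.6],[[-1,3,-90],0,87.6],[[-1,3,-105],0,87.6]]'
python3 -m handwheel '[[[0,0,0],0,87.6],[[0,0,0],0,87.6],[[0,0,0],0,75],[[0,0,0],0,68],[[0,0,0],0,64]]'
python3 - <<'E'
from h import *
s=manip.observe();print(s["ee_pos"],s["contact_force"],s["gripper_width"])
cs=[capture(n)for n in("scene","side")]
a=np.hstack([cv2.resize(c["img"][v-35:v+35,u-35:u+35,::-1],(390,390),interpolation=cv2.INTER_CUBIC) for c,(u,v) in zip(cs,((379,205),(306,165)))])
cv2.imwrite("pics/g1.png",a)
E
```

```text
time: 1.45
ee_pos: [0.5047, 0.1437, 0.1305]
ee_rot: [180.0, -0.0, -90.0]
contact_force: [-0.3, 0.4, -0.2]
gripper_width: 0.0875
gripper_force: 0.0
time: 2.08
ee_pos: [0.5051, 0.144, 0.1319]
ee_rot: [-180.0, 0.0, -90.0]
contact_force: [-0.3, -0.2, 0.5]
gripper_width: 0.0664
gripper_force: 0.0
[0.50506695 0.1440497  0.13187448] [-0.34072275 -0.22808228  0.49194949] 0.06639268937417175
```

View pics/g1.png

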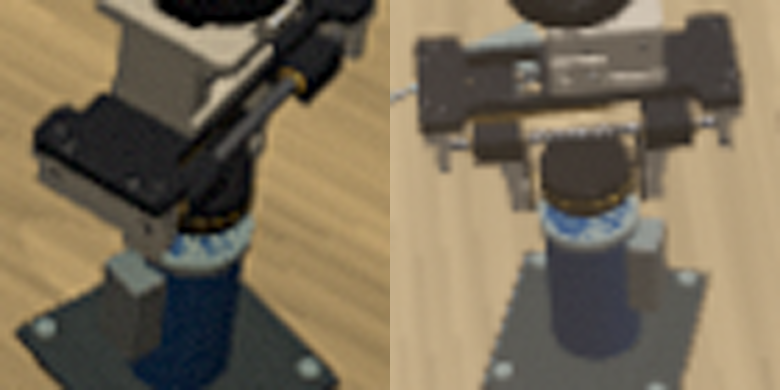

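Both views show the pad centred between the fingers, with the tips clear of the housing. Closing.

```bash
python3 -m handwheel '[[[0,0,0],0,58],[[0,0,0],0,50],[[0,0,0],0,40],[[0,0,0],0,40],[[0,0,0],0,40]]'
python3 -m handwheel '[[[0,0,0],0,40],[[0,0,1],0,40],[[0,0,2],0,40],[[0,0,3],0,40],[[0,0,3],0,40]]'
```

```text
time: 2.8
ee_pos: [0.5057, 0.144, 0.1317]
ee_rot: [-179.9, 0.0, -90.0]
contact_force: [4.6, -1.8, -2.7]
gripper_width: 0.0592
gripper_force: 30.0
time: 3.42
ee_pos: [0.5057, 0.144, 0.1346]
ee_rot: [-179.9, 0.0, -90.0]
contact_force: [5.6, -1.2, -2.9]
gripper_width: 0.0593
gripper_force: 30.0
```

```bash
python3 -m handwheel '[[[0.7,-0.2,1],0,40],[[0.7,-0.2,2],0,40],[[0.7,-0.2,3],0,40],[[0.7,-0.2,3],0,40],[[0.7,-0.2,3],0,40]]'
python3 -m handwheel '[[[0,0,1],0,40],[[0,0,2],0,40],[[0,0,3],0,40],[[0,0,3],0,40],[[0,0,3],0,40]]'
python3 -m handwheel '[[[0,0,0.5],0,40],[[0,0,1],0,40],[[0,0,1.5],0,40],[[0,0,2],0,40],[[0,0,2],0,40]]'
```

```text
time: 4.05
ee_pos: [0.5058, 0.144, 0.1377]
ee_rot: [-180.0, 0.0, -90.0]
contact_force: [2.8, 2.5, -2.1]
gripper_width: 0.0596
gripper_force: 30.0
time: 4.68
ee_pos: [0.5058, 0.1439, 0.1407]
ee_rot: [-180.0, 0.0, -90.0]
contact_force: [2.3, 3.6, -4.0]
gripper_width: 0.0594
gripper_force: 30.0
time: 5.3
ee_pos: [0.5057, 0.1439, 0.1426]
ee_rot: [-180.0, 0.0, -90.0]
contact_force: [3.1, 5.2, -4.4]
gripper_width: 0.0592
gripper_force: 30.0
```

```bash
python3 -m handwheel '[[[0.4,0.2,0.5],0,40],[[0.4,0.2,1],0,40],[[0.4,0.2,1.5],0,40],[[0.4,0.2,2],0,40],[[0.4,0.2,2],0,40]]'|grep -E 'pos|contact'
python3 -m handwheel '[[[0,0,0.5],0,40],[[0,0,1],0,40],[[0,0,1.5],0,40],[[0,0,2],0,40],[[0,0,2],0,40]]'|grep -E 'pos|contact'
python3 -m handwheel '[[[0,0,0.5],0,40],[[0,0,1],0,40],[[0,0,1.5],0,40],[[0,0,2],0,40],[[0,0,2],0,40]]'|grep -E 'pos|contact'
python3 -m handwheel '[[[0,0,0.5],0,40],[[0,0,1],0,40],[[0,0,1.5],0,40],[[0,0,2],0,40],[[0,0,2],0,40]]'|grep -E 'pos|contact'
```

```text
ee_pos: [0.5058, 0.1439, 0.1445]
contact_force: [0.2, 4.8, -4.5]
ee_pos: [0.5058, 0.1439, 0.1465]
contact_force: [-2.0, 4.4, -3.7]
ee_pos: [0.5059, 0.1439, 0.1485]
contact_force: [-3.0, 4.2, -3.1]
ee_pos: [0.5058, 0.1439, 0.1502]
contact_force: [-0.4, 5.2, -8.8]
```

```bash
for i in 1; do :; done
python3 -m handwheel '[[[0,0.2,0.5],0,40],[[0,0.2,1],0,40],[[0,0.2,1.5],0,40],[[0,0.2,1.5],0,40],[[0,0.2,1.5],0,40]]'|grep -E 'pos|contact'
python3 -m handwheel '[[[0,0,0.5],0,40],[[0,0,1],0,40],[[0,0,1.5],0,40],[[0,0,1.5],0,40],[[0,0,1.5],0,40]]'|grep -E 'pos|contact'
python3 -m handwheel '[[[0,0,0.5],0,40],[[0,0,1],0,40],[[0,0,1.5],0,40],[[0,0,1.5],0,40],[[0,0,1.5],0,40]]'|grep -E 'pos|contact'
python3 -m handwheel '[[[0,0,0.5],0,40],[[0,0,1],0,40],[[0,0,1.5],0,40],[[0,0,1.5],0,40],[[0,0,1.5],0,40]]'|grep -E 'pos|contact'
```

```text
ee_pos: [0.5058, 0.1439, 0.1517]
contact_force: [1.5, 3.2, -15.0]
ee_pos: [0.5058, 0.144, 0.1535]
contact_force: [0.9, 1.3, -16.6]
ee_pos: [0.5059, 0.144, 0.1561]
contact_force: [-6.7, 0.6, -3.5]
ee_pos: [0.5059, 0.144, 0.1581]
contact_force: [-6.2, -0.2, -3.5]
```

```bash
python3 -m handwheel '[[[-0.5,0,0.5],0,40],[[-0.5,0,1],0,40],[[-0.5,0,1.5],0,40],[[-0.5,0,1.5],0,40],[[-0.5,0,1.5],0,40]]'|grep -E 'pos|contact'
python3 -m handwheel '[[[0,0,0.5],0,40],[[0,0,1],0,40],[[0,0,1.5],0,40],[[0,0,1.5],0,40],[[0,0,1.5],0,40]]'|grep -E 'pos|contact'
python3 -m handwheel '[[[0,0,0.5],0,40],[[0,0,1],0,40],[[0,0,1.5],0,40],[[0,0,1.5],0,40],[[0,0,1.5],0,40]]'|grep -E 'pos|contact'
python3 -m handwheel '[[[0,0,0.5],0,40],[[0,0,1],0,40],[[0,0,1.5],0,40],[[0,0,1.5],0,40],[[0,0,1.5],0,40]]'|grep -E 'pos|contact'
```

```text
ee_pos: [0.5059, 0.1441, 0.1583]
contact_force: [-1.9, -2.3, -2.9]
ee_pos: [0.5058, 0.1441, 0.1596]
contact_force: [1.0, -4.1, -5.0]
ee_pos: [0.5058, 0.1441, 0.1605]
contact_force: [4.1, -4.6, -10.2]
ee_pos: [0.5057, 0.1441, 0.1616]
contact_force: [4.3, -4.0, -14.4]
```

```bash
python3 -m handwheel '[[[0,-0.2,0.5],0,40],[[0,-0.2,1],0,40],[[0,-0.2,1.5],0,40],[[0,-0.2,1.5],0,40],[[0,-0.2,1.5],0,40]]'|grep -E 'pos|contact'
python3 -m handwheel '[[[0,0,0.5],0,40],[[0,0,1],0,40],[[0,0,1.5],0,40],[[0,0,1.5],0,40],[[0,0,1.5],0,40]]'|grep -E 'pos|contact'
```

```text
ee_pos: [0.5057, 0.1441, 0.1629]
contact_force: [6.4, -2.6, -14.9]
ee_pos: [0.5057, 0.1441, 0.1642]
contact_force: [6.8, -3.6, -16.6]
```

```bash
python3 -m handwheel '[[[0.4,-0.3,0.5],0,40],[[0.4,-0.3,1],0,40],[[0.4,-0.3,1.5],0,40],[[0.4,-0.3,1.5],0,40],[[0.4,-0.3,1.5],0,40]]'|grep -E 'pos|contact'
python3 -m handwheel '[[[0,0,0.5],0,40],[[0,0,1],0,40],[[0,0,1.5],0,40],[[0,0,1.5],0,40],[[0,0,1.5],0,40]]'|grep -E 'pos|contact'
```

```text
ee_pos: [0.5059, 0.144, 0.1676]
contact_force: [-3.8, 0.6, -2.6]
ee_pos: [0.5059, 0.1439, 0.1686]
contact_force: [-5.1, 3.2, -3.6]
```

```bash
python3 -m handwheel '[[[-0.3,0.2,0.5],0,40],[[-0.3,0.2,1],0,40],[[-0.3,0.2,1.5],0,40],[[-0.3,0.2,1.5],0,40],[[-0.3,0.2,1.5],0,40]]'|grep -E 'pos|contact'
python3 -m handwheel '[[[0,0,0.5],0,40],[[0,0,1],0,40],[[0,0,1.5],0,40],[[0,0,1.5],0,40],[[0,0,1.5],0,40]]'|grep -E 'pos|contact'
python3 -m handwheel '[[[0,0,0.5],0,40],[[0,0,1],0,40],[[0,0,1.5],0,40],[[0,0,1.5],0,40],[[0,0,1.5],0,40]]'|grep -E 'pos|contact'
```

```text
ee_pos: [0.5058, 0.1439, 0.17]
contact_force: [-0.4, 3.3, -7.7]
ee_pos: [0.5057, 0.144, 0.1714]
contact_force: [3.7, 2.3, -15.8]
ee_pos: [0.5058, 0.144, 0.1729]
contact_force: [3.7, 3.4, -15.8]
```

```bash
python3 -m handwheel '[[[0,0,0.5],0,40],[[0,0,1],0,40],[[0,0,1],0,40],[[0,0,1],0,40],[[0,0,1],0,40]]'|grep -E 'pos|contact'
```

```text
ee_pos: [0.5058, 0.144, 0.1739]
contact_force: [3.7, 3.3, -16.8]
```

```bash
python3 -m handwheel '[[[0,0,0.5],0,40],[[0,0,1],0,40],[[0,0,1],0,40],[[0,0,1],0,40],[[0,0,1],0,40]]'|grep -E 'pos|contact'
```

```text
ee_pos: [0.5057, 0.144, 0.1747]
contact_force: [4.6, 3.0, -18.4]
```

```bash
python3 -m handwheel '[[[0.1,0.1,0.5],0,40],[[0.1,0.1,1],0,40],[[0.1,0.1,1],0,40],[[0.1,0.1,1],0,40],[[0.1,0.1,1],0,40]]'|grep -E 'pos|contact'
```

```text
ee_pos: [0.5058, 0.144, 0.1764]
contact_force: [-1.6, 2.5, -3.2]
```

Third click. I'll go 1.3 mm further to seat the catch, then let it down in small steps.

```bash
python3 -m handwheel '[[[0,0.2,0.5],0,40],[[0,0.2,1.3],0,40],[[0,0.2,1.3],0,40],[[0,0.2,1.3],0,40],[[0,0.2,1.3],0,40]]'|grep -E 'pos|contact'
python3 -m handwheel '[[[0,0,-0.4],0,40],[[0,0,-0.8],0,40],[[0,0,-0.8],0,40],[[0,0,-0.8],0,40],[[0,0,-0.8],0,40]]'|grep -E 'pos|contact'
```

```text
ee_pos: [0.5058, 0.144, 0.1774]
contact_force: [-1.0, -0.4, -2.0]
ee_pos: [0.5058, 0.144, 0.1765]
contact_force: [0.8, -2.1, -4.5]
```

```bash
python3 -m handwheel '[[[0,0,-0.3],0,40],[[0,0,-0.6],0,40],[[0,0,-0.6],0,40],[[0,0,-0.6],0,40],[[0,0,-0.6],0,40]]'|grep -E 'pos|contact'
```

```text
ee_pos: [0.5058, 0.1441, 0.176]
contact_force: [0.9, -3.4, -3.4]
```

```bash
python3 -m handwheel '[[[0,-0.2,-0.2],0,40],[[0,-0.2,-0.4],0,40],[[0,-0.2,-0.4],0,40],[[0,-0.2,-0.4],0,40],[[0,-0.2,-0.4],0,40]]'|grep -E 'pos|contact'
python3 -c "
from h import *
print(np.mean([manip.observe()['contact_force'][2]]))"
```

```text
ee_pos: [0.5058, 0.144, 0.1756]
contact_force: [0.9, -2.5, -3.2]
-3.1615559797819404
```

```bash
python3 -m handwheel '[[[0,0,-0.2],0,40],[[0,0,-0.4],0,40],[[0,0,-0.4],0,40],[[0,0,-0.4],0,40],[[0,0,-0.4],0,40]]'|grep -E 'pos|contact'
```

```text
ee_pos: [0.5058, 0.144, 0.1752]
contact_force: [0.2, -1.1, -3.4]
```

```bash
python3 -m handwheel '[[[0,0,-0.2],0,40],[[0,0,-0.4],0,40],[[0,0,-0.4],0,40],[[0,0,-0.4],0,40],[[0,0,-0.4],0,40]]'|grep -E 'pos|contact'
```

```text
ee_pos: [0.5058, 0.1441, 0.1748]
contact_force: [0.7, -0.6, -3.4]
```

```bash
python3 -m handwheel '[[[0,0,-0.2],0,40],[[0,0,-0.3],0,40],[[0,0,-0.3],0,40],[[0,0,-0.3],0,40],[[0,0,-0.3],0,40]]'|grep -E 'pos|contact'
```

```text
ee_pos: [0.5058, 0.144, 0.1745]
contact_force: [-1.3, -0.0, -2.4]
```

```bash
python3 -m handwheel '[[[0,0,-0.2],0,40],[[0,0,-0.3],0,40],[[0,0,-0.3],0,40],[[0,0,-0.3],0,40],[[0,0,-0.3],0,40]]'|grep -E 'pos|contact'
```

```text
ee_pos: [0.5058, 0.144, 0.1742]
contact_force: [0.3, 0.8, -2.5]
```

```bash
python3 -m handwheel '[[[0,0,0],0,40],[[0,0,0],0,40],[[0,0,0],0,40],[[0,0,0],0,40],[[0,0,0],0,40]]'|grep -E 'pos|contact'
```

```text
ee_pos: [0.5058, 0.144, 0.1742]
contact_force: [-0.6, 0.4, -2.7]
```

```bash
python3 -m handwheel '[[[0,0,-0.2],0,40],[[0,0,-0.4],0,40],[[0,0,-0.4],0,40],[[0,0,-0.4],0,40],[[0,0,-0.4],0,40]]'|grep -E 'pos|contact'
```

```text
ee_pos: [0.5058, 0.144, 0.1739]
contact_force: [-0.9, 0.8, -0.4]
```

```bash
python3 -m handwheel '[[[0,0,-0.2],0,40],[[0,0,-0.3],0,40],[[0,0,-0.3],0,40],[[0,0,-0.3],0,40],[[0,0,-0.3],0,40]]'|grep -E 'pos|contact'
```

```text
ee_pos: [0.5058, 0.144, 0.1736]
contact_force: [-1.9, 0.2, 2.2]
```

The catch carries it. Ease back 0.2 mm, open, and rise clear.

```bash
python3 -m handwheel '[[[0,0,0.2],0,40],[[0,0,0.2],0,64],[[0,0,0.2],0,75],[[0,0,0.2],0,87.6],[[0,0,0.2],0,87.6]]'|grep -E 'pos|contact|width'
python3 -m handwheel '[[[0,0,0],0,87.6],[[0,0,15],0,87.6],[[0,0,35],0,87.6],[[0,0,60],0,87.6],[[0,0,80],0,87.6]]'|grep -E 'pos|contact|width'
python3 - <<'E'
from h import *
import pickle
d={n:capture(n)for n in("scene","side","wrist")};pickle.dump(d,open("c2.pkl","wb"))
s=manip.observe();print(s["contact_force"],s["ee_pos"])
a=np.hstack([cv2.resize(d[n]["img"][v-35:v+35,u-35:u+35,::-1],(390,390),interpolation=cv2.INTER_CUBIC) for n,(u,v) in (("scene",(379,190)),("side",(306,150)))])
cv2.imwrite("pics/g2.png",a)
E
```

```text
ee_pos: [0.5058, 0.144, 0.1736]
contact_force: [-0.3, -0.1, -0.4]
gripper_width: 0.0858
ee_pos: [0.5061, 0.1441, 0.2559]
contact_force: [0.4, 0.5, 0.1]
gripper_width: 0.0875
[ 0.33897954 -0.10137777 -0.77802881] [0.50641242 0.14433477 0.25552682]
```

View pics/g2.png

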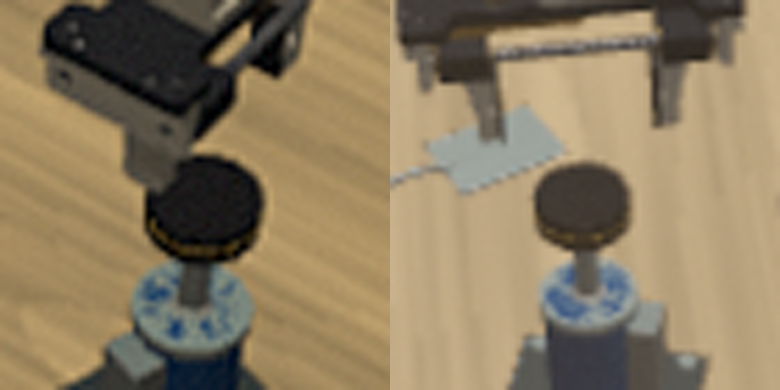

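The pad stands raised on its column, free of the gripper. Moving to the tumbler.

```bash
python3 - <<'E'
from h import *
import pickle
d=pickle.load(open("c2.pkl","rb"))
a=(380.8,190.9);b=(305.6,149.1)
print(cross(ray(d["scene"],*a),ray(d["side"],*b)))
c=d["wrist"];g=c["img"].max(2)
m=(g<75).astype(np.uint8)
for r in range(150,300,10):
    x=np.nonzero(m[r,255:385])[0]+255; print(r,(x.min(),x.max()) if len(x) else None,end=" ")
x=np.nonzero(m[120:300,320])[0]+120;print(x.tolist())
E
python3 -m handwheel '[[[0,-50,0],-0.15,87.6],[[0,-105,0],-0.3,87.6],[[0,-160,0],-0.45,87.6],[[0,-215,0],-0.6,87.6],[[0,-270,0],-0.785,87.6]]'|grep -E 'pos|rot|contact'
python3 -m handwheel '[[[2,-55,-20],0,87.6],[[2,-110,-50],0,87.6],[[2,-160,-75],0,87.6],[[2,-200,-85],0,87.6],[[2,-214,-90],0,87.6]]'|grep -E 'pos|rot|contact'
python3 - <<'E'
from h import *
import pickle
c=capture("wrist");pickle.dump(c,open("w3.pkl","wb"));cv2.imwrite("pics/w3.png",c["img"][:,:,::-1])
s=manip.observe();print(s["ee_pos"],s["ee_rot"])
E
```

```text
[0.50910512 0.14719611 0.20174898]
150 (np.int64(293), np.int64(378)) 160 (np.int64(277), np.int64(374)) 170 (np.int64(350), np.int64(371)) 180 (np.int64(273), np.int64(367)) 190 (np.int64(269), np.int64(365)) 200 (np.int64(267), np.int64(358)) 210 (np.int64(285), np.int64(361)) 220 (np.int64(284), np.int64(362)) 230 (np.int64(286), np.int64(360)) 240 (np.int64(291), np.int64(355)) 250 (np.int64(301), np.int64(345)) 260 None 270 (np.int64(255), np.int64(384)) 280 None 290 None [121, 123, 125, 128, 130, 133, 143, 144, 148, 149, 150, 151, 152, 153, 154, 155, 156, 157, 158, 176, 179, 180, 181, 182, 183, 184, 185, 186, 187, 188, 189, 190, 191, 192, 193, 194, 195, 196, 197, 198, 199, 200, 201, 202, 203, 204, 205, 206, 207, 208, 209, 210, 211, 212, 213, 214, 215, 216, 217, 218, 219, 220, 221, 222, 223, 224, 225, 226, 227, 228, 229, 230, 231, 232, 233, 234, 235, 236, 237, 238, 239, 240, 241, 242, 243, 244, 245, 246, 247, 248, 249, 250, 251, 252, 253, 254, 255, 269, 270, 271, 272, 273, 274, 275]
ee_pos: [0.5052, -0.1277, 0.2534]
ee_rot: [180.0, -0.0, -135.3]
contact_force: [0.8, 0.3, -0.4]
ee_pos: [0.5067, -0.3418, 0.1618]
ee_rot: [179.9, -0.1, -135.1]
contact_force: [0.5, 0.6, 0.5]
[ 0.50669387 -0.34211352  0.16159295] [ 1.79857138e+02 -8.26451412e-02 -1.35104601e+02]
```

View pics/w3.png

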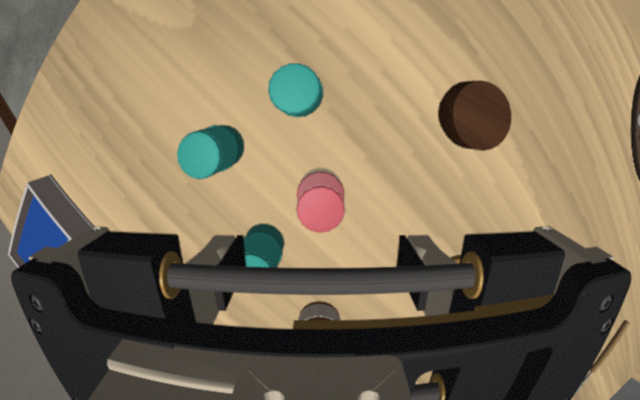

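The wrist view shows the pink-topped tumbler centred between the fingers, top disc near (320.5,209). Turquoise glasses are at (295,90), (200,155) and (262,245).

```bash
python3 - <<'E'
from h import *
import pickle
c=pickle.load(open("w3.pkl","rb"));h=cv2.cvtColor(c["img"],cv2.COLOR_RGB2HSV)
m=((h[...,0]>165)|(h[...,0]<4))&(h[...,1]>110)&(h[...,2]>170)
N,l,st,ce=cv2.connectedComponentsWithStats(m.astype(np.uint8));
for k in range(1,N):
    if st[k][4]>100:
        pts=np.argwhere(l==k)[:,::-1].astype(np.float32);print(st[k],ce[k],cv2.minEnclosingCircle(pts))
        x,y,w,hh,_=st[k]
        print(onz(c,x,y+hh/2,.076,True),onz(c,x+w,y+hh/2,.076,True),onz(c,x+w/2,y+hh,.076,True),onz(c,*ce[k],.076,True))
for p in((295,89),(200,155),(258,262)): print(onz(c,*p,.076,True))
c=pickle.load(open("c2.pkl","rb"))["wrist"];print("pad",onz(c,283.5,218,.204,True),onz(c,362.5,218,.204,True),onz(c,320,255.8,.204,True))
E
```

```text
[ 297  187   47   45 1615] [320.36532508 209.36099071] ((320.1176452636719, 209.26470947265625), 23.480287551879883)
[ 0.52184435 -0.35360625  0.076     ] [ 0.49440249 -0.32598006  0.076     ] [ 0.52231493 -0.32569248  0.076     ] [ 0.50810722 -0.33996781  0.076     ]
[ 0.45277917 -0.42268725  0.076     ]
[ 0.54539171 -0.4442828   0.076     ]
[ 0.58259879 -0.3446084   0.076     ]
pad [0.53404102 0.14382075 0.204     ] [0.47665173 0.14374705 0.204     ] [0.50755966 0.1741331  0.204     ]
```

```bash
python3 -m handwheel '[[[0,0,-10],0,87.6],[[0,0,-35],0,87.6],[[0,0,-60],0,87.6],[[0,0,-70],0,87.6],[[0,0,-70],0,87.6]]'|grep -E 'pos|rot|contact'
python3 - <<'E'
from h import *
c=capture("wrist");h=cv2.cvtColor(c["img"],cv2.COLOR_RGB2HSV)
m=((h[...,0]>165)|(h[...,0]<4))&(h[...,1]>110)&(h[...,2]>170)
N,l,st,ce=cv2.connectedComponentsWithStats(m.astype(np.uint8));k=1+st[1:,4].argmax();print(st[k],ce[k],onz(c,*ce[k],.076,True));s=manip.observe();print(s["ee_pos"])
E
```

```text
ee_pos: [0.5078, -0.3392, 0.0935]
ee_rot: [180.0, -0.0, -134.9]
contact_force: [0.2, -0.4, 1.0]
[ 287  209   64   58 2842] [318.56650246 237.94194229] [ 0.50780818 -0.34045817  0.076     ]
[ 0.50826276 -0.33961858  0.09423438]
```

```bash
python3 -m handwheel '[[[0,-0.3,-20],0,87.6],[[0,-0.3,-45],0,87.6],[[0,-0.3,-65],0,87.6],[[0,-0.3,-72],0,87.6],[[0,-0.3,-72],0,87.6]]'|grep -E 'pos|rot|contact'
python3 -m handwheel '[[[0,0,0],0,70],[[0,0,0],0,55],[[0,0,0],0,48],[[0,0,0],0,46],[[0,0,0],0,45]]'|grep -E 'pos|width|contact'
python3 -m handwheel '[[[0,0,0],0,43],[[0,0,0],0,38],[[0,0,0],0,35],[[0,0,0],0,35],[[0,0,0],0,35]]'|grep -E 'pos|width|contact|gripper_f'
```

```text
ee_pos: [0.5082, -0.3404, 0.0222]
ee_rot: [-180.0, 0.0, -135.0]
contact_force: [-0.3, 0.2, 0.1]
ee_pos: [0.5078, -0.3403, 0.0217]
contact_force: [0.3, 1.1, -0.2]
gripper_width: 0.0465
ee_pos: [0.5079, -0.3404, 0.0217]
contact_force: [0.1, -1.0, 0.1]
gripper_width: 0.0437
gripper_force: 30.0
```

```bash
python3 -m handwheel '[[[0,0,15],0,35],[[0,0,45],0,35],[[0,0,90],0,35],[[0,0,130],0,35],[[0,0,160],0,35]]'|grep -E 'pos|width|contact|gripper_f'
python3 -m handwheel '[[[0,0,40],0,35],[[0,15,80],0,35],[[0,50,100],0,35],[[0,95,108],0,35],[[0,140,108],0,35]]'|grep -E 'pos|width|contact|gripper_f'
python3 -m handwheel '[[[0,45,0],0,35],[[0,90,0],0,35],[[0,135,0],0,35],[[0,180,0],0,35],[[-1,220,0],0,35]]'|grep -E 'pos|width|contact|gripper_f'
python3 -m handwheel '[[[-1,40,0],0,35],[[-1,75,0],0,35],[[-1,100,0],0,35],[[-1.3,116,0],0,35],[[-1.3,124.2,0],0,35]]'|grep -E 'pos|rot|width|contact|gripper_f'
python3 - <<'E'
from h import *
d={n:capture(n)for n in("scene","side","wrist")}
import pickle;pickle.dump(d,open("c4.pkl","wb"))
s=manip.observe();print(s["ee_pos"])
a=np.hstack([cv2.resize(d[n]["img"][v-35:v+35,u-35:u+35,::-1],(390,390),interpolation=cv2.INTER_CUBIC) for n,(u,v) in (("scene",(380,175)),("side",(306,130)))])
cv2.imwrite("pics/g4.png",a)
E
```

```text
ee_pos: [0.5078, -0.3403, 0.1846]
contact_force: [0.6, -0.1, -1.6]
gripper_width: 0.0436
gripper_force: 30.0
ee_pos: [0.5073, -0.1992, 0.2914]
contact_force: [0.7, 1.0, -1.6]
gripper_width: 0.0436
gripper_force: 30.0
ee_pos: [0.5059, 0.0211, 0.2905]
contact_force: [0.5, 0.2, -1.1]
gripper_width: 0.0438
gripper_force: 30.0
ee_pos: [0.5052, 0.1443, 0.29]
ee_rot: [180.0, 0.0, -134.9]
contact_force: [0.1, -0.1, -1.5]
gripper_width: 0.0434
gripper_force: 30.0
[0.5053564  0.14357518 0.2896999 ]
```

View pics/g4.png

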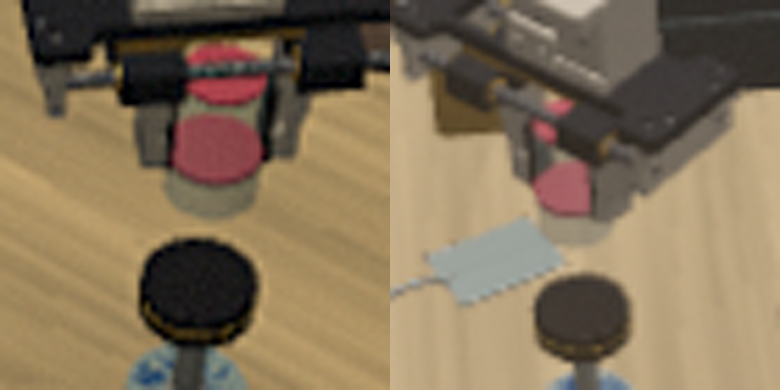

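The tumbler is upright in the grip over the raised pad. Lowering, then feeling for contact.

```bash
python3 -m handwheel '[[[0.2,0,-15],0,35],[[0.2,0,-33],0,35],[[0.2,0,-48],0,35],[[0.2,0,-56],0,35],[[0.2,0,-58],0,35]]'|grep -E 'pos|contact'
python3 -m handwheel '[[[0,0,-1],0,35],[[0,0,-2],0,35],[[0,0,-3],0,35],[[0,0,-3],0,35],[[0,0,-3],0,35]]'|grep -E 'pos|contact'
python3 - <<'E'
from h import *
d={n:capture(n)for n in("scene","side")}
a=np.hstack([cv2.resize(d[n]["img"][v-30:v+30,u-30:u+30,::-1],(390,390),interpolation=cv2.INTER_CUBIC) for n,(u,v) in (("scene",(380,182)),("side",(306,140)))])
cv2.imwrite("pics/g5.png",a)
E
```

```text
ee_pos: [0.5056, 0.1436, 0.2311]
contact_force: [0.9, -0.4, -1.2]
ee_pos: [0.5057, 0.1439, 0.2288]
contact_force: [-0.2, -0.4, -2.5]
```

View pics/g5.png

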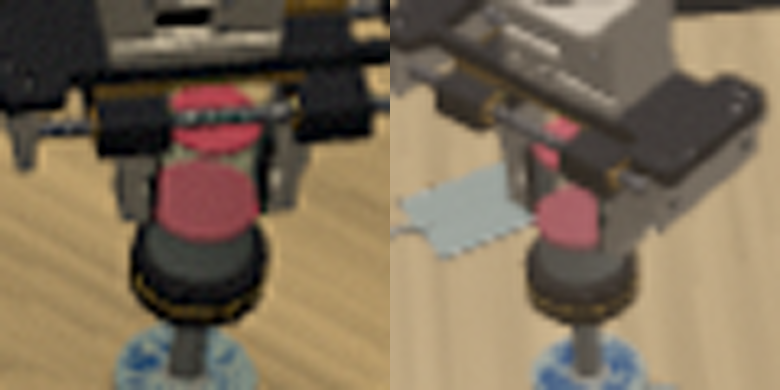

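The tumbler looks centred just above the pad in both views. Continuing in small steps.

```bash
python3 -m handwheel '[[[0,0,-0.5],0,35],[[0,0,-1],0,35],[[0,0,-1.5],0,35],[[0,0,-1.5],0,35],[[0,0,-1.5],0,35]]'|grep -E 'pos|contact'
python3 -m handwheel '[[[0,0,-0.4],0,35],[[0,0,-0.7],0,35],[[0,0,-0.7],0,35],[[0,0,-0.7],0,35],[[0,0,-0.7],0,35]]'|grep -E 'pos|contact'
```

```text
ee_pos: [0.5057, 0.1439, 0.2272]
contact_force: [-0.8, -0.6, -1.9]
ee_pos: [0.5057, 0.1439, 0.2265]
contact_force: [-0.5, 0.5, -2.1]
```

```bash
python3 -m handwheel '[[[0,0,-0.3],0,35],[[0,0,-0.5],0,35],[[0,0,-0.5],0,35],[[0,0,-0.5],0,35],[[0,0,-0.5],0,35]]'|grep -E 'pos|contact'
```

```text
ee_pos: [0.5057, 0.1439, 0.226]
contact_force: [-0.5, -0.1, -1.3]
```

```bash
python3 -m handwheel '[[[0,0,-0.3],0,35],[[0,0,-0.4],0,35],[[0,0,-0.4],0,35],[[0,0,-0.4],0,35],[[0,0,-0.4],0,35]]'|grep -E 'pos|contact'
```

```text
ee_pos: [0.5057, 0.1439, 0.2256]
contact_force: [-0.0, 0.5, 0.6]
```

```bash
python3 -m handwheel '[[[0,0,-0.3],0,35],[[0,0,-0.4],0,35],[[0,0,-0.4],0,35],[[0,0,-0.4],0,35],[[0,0,-0.4],0,35]]'|grep -E 'pos|contact'
```

```text
ee_pos: [0.5057, 0.1439, 0.2253]
contact_force: [-1.6, -0.2, 3.9]
```

```bash
python3 -m handwheel '[[[0,0,-0.3],0,35],[[0,0,-0.4],0,35],[[0,0,-0.4],0,35],[[0,0,-0.4],0,35],[[0,0,-0.4],0,35]]'|grep -E 'pos|contact'
```

```text
ee_pos: [0.5058, 0.1439, 0.225]
contact_force: [-2.6, -0.8, 5.0]
```

Contact. Ease back up 0.7 mm to remove the press, then open slowly.

```bash
python3 -m handwheel '[[[0,0,0.4],0,35],[[0,0,0.7],0,35],[[0,0,0.7],0,35],[[0,0,0.7],0,35],[[0,0,0.7],0,35]]'|grep -E 'pos|contact'
```

```text
ee_pos: [0.5057, 0.1439, 0.2254]
contact_force: [-0.4, -0.6, 2.1]
```

```bash
python3 -m handwheel '[[[0,0,0],0,43],[[0,0,0],0,45],[[0,0,0],0,48],[[0,0,0],0,54],[[0,0,0],0,62]]'
python3 -m handwheel '[[[0,0,0],0,75],[[0,0,0],0,87.6],[[0,0,0],0,87.6],[[0,0,0],0,87.6],[[0,0,0],0,87.6]]'|grep -E 'pos|contact|width'
```

```text
time: 40.17
ee_pos: [0.5056, 0.1439, 0.2254]
ee_rot: [180.0, -0.0, -135.0]
contact_force: [-0.2, -0.1, -0.6]
gripper_width: 0.0586
gripper_force: 0.0
ee_pos: [0.5057, 0.1439, 0.2255]
contact_force: [1.0, -0.0, -1.0]
gripper_width: 0.0876
```

```bash
python3 -m handwheel '[[[0,0,10],0,87.6],[[0,0,30],0,87.6],[[0,0,60],0,87.6],[[0,0,95],0,87.6],[[0,0,130],0,87.6]]'|grep -E 'pos|contact'
python3 -m handwheel '[[[0,-20,0],0,87.6],[[0,-60,0],0,87.6],[[0,-100,0],0,87.6],[[0,-130,0],0,87.6],[[0,-130,0],0,87.6]]'|grep -E 'pos|contact'
python3 - <<'E'
from h import *
d={n:capture(n)for n in("scene","side")}
a=np.hstack([cv2.resize(d[n]["img"][v-45:v+45,u-45:u+45,::-1],(390,390),interpolation=cv2.INTER_CUBIC) for n,(u,v) in (("scene",(380,182)),("side",(306,140)))])
cv2.imwrite("pics/g6.png",a)
E
```

```text
ee_pos: [0.5056, 0.1437, 0.3575]
contact_force: [0.4, 0.5, -0.4]
ee_pos: [0.5052, 0.0118, 0.3555]
contact_force: [-0.3, 0.4, 0.2]
```

View pics/g6.png

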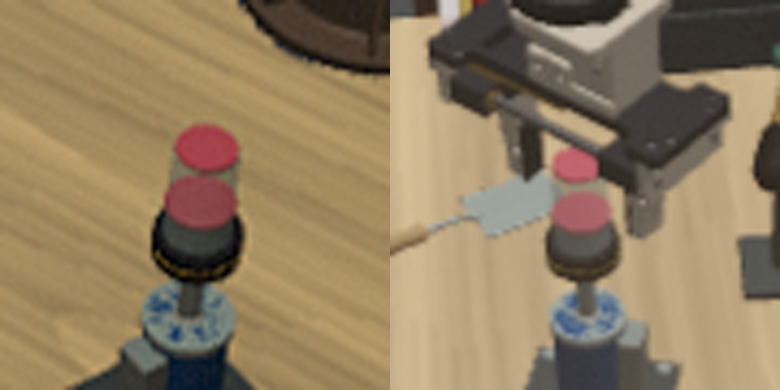

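The tumbler stands upright and centred on the raised pad in both views, and the gripper is clear.

```bash
python3 -c "
from station import job_done
print(job_done())"
```

```text
the job is handed in; nothing more can be done
None
```

The pad was raised three clicks and rests on the catch, the pink-ringed tumbler stands upright and centred on it, and the job was handed in at roughly 42 s on the robot's clock; no verdict came back.

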